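Hold the matching test plate flush on a tilted lens prism

TASK

Three test plates with coloured frames lie on the cart; take the one whose colour matches the green prism on the tilting stage, by its grip bar, and lay its underside flush on the prism's sloped face, centred and square with it, the plate's long side up the slope. Press lightly, so that the sprung bed under the prism gives a few millimetres without bottoming out, and finish still gripping the plate there: do not let go. Keep the gripper off the prism and leave the other plates, the mirror and the gasket ring where they are.

Things in the scene. Friction and masses are not known exactly. Their poses are not given: they have to be found in the camera images.
- green_plate_grip (a point): Middle of the green test plate's grip bar. Loose, 0.11-0.2 kg, flat at start: clear plate 64x44 mm, 10 thick, green frame, over it a green bridge: bar 60 long (x, along plate's long middle line), 12 wide (y), 14 high, on end posts inside its ends, 19 clear of the plate. Point is above the plate's centre, 36 above its underside, 7 below the bar's top; z out of the plate's top.
- prism: Right-angle prism of green glass in a sprung V-bed on the stage, broad polished face up. Origin: centre of that face, about 90 mm above the cart top; flat, 90 mm long (x, up the slope), 64 mm wide (y, level), z out of the face, square to it. Nothing near stands above the face's plane. It leans towards the stage's front by 0.2 to 0.6 rad, differently each time, and is locked there.
- stage: Tilting stage that carries the prism, fixed to the cart: dark steel base 130 x 120 mm, two blue cheeks with brass thumb nuts on the trunnions, out to 76 mm either side (y) of the middle, trunnion axis 80 mm up. Origin: centre of the base on the cart top; its front, to which the face leans, looks to -x.
- bed (a joint): How far the sprung bed with the prism has been pressed in, along the face's normal, in m: 0 at rest (held up by about 2 to 3 N of preload), 0.008 bottomed out. Spring 1.5 N per mm: 3 mm takes about 7 N.
- red_plate_grip (a point): The same point of the red-framed test plate, same shape and size, loose. Not the match: leave it.
- white_plate_grip (a point): The same point of the white-framed test plate, same shape and size, loose. Not the match: leave it.
- mirror: Chrome inspection mirror with a round 26 mm head, 172 mm long, lying flat, 10 mm high, loose. Origin at the middle of its length on the cart top, x along the handle towards the head. Leave it.
- gasket: Black rubber lens-gasket ring, 80 mm outside, 56 mm inside, 8 mm thick, lying flat, loose. Origin at its centre on the cart top. Leave it.
Things that resemble listed ones, but are neither listed nor needed, are in the scene too. What is shaped like the part that bears green_plate_grip but black is not meant.

How it is judged:
On the way:
1. the green plate is gripped and lifted clear of the cart (height (world z) of green_plate_grip above 0.07 m and contact force between the fingers and green_plate above 1 N and contact force between green_plate and prism below 0.1 N), for 0.2 s.
At the end, for the whole second after the job is handed in: Green plate gripped by its bar, at rest, flush on the prism face: parallel within 2 degrees, touching, centred within 10 mm along and 8 mm across, square within 8 degrees, bed pressed 1 to 7 mm of 8; other plates within 10 mm, mirror and gasket within 15 mm of their places (angle between the z axis of green_plate_grip and the z axis of prism, either way round below 0.035 rad and angle between the x axis of green_plate_grip and the x axis of prism, either way round below 0.14 rad and x of green_plate_grip in the frame of prism between -0.01 and 0.01 m and y of green_plate_grip in the frame of prism between -0.008 and 0.008 m and z of green_plate_grip in the frame of prism between 0.0345 and 0.0375 m and contact force between green_plate and prism above 2 N and value of joint bed between 0.001 and 0.007 m and contact force between the fingers and green_plate above 2 N and z of the grasp point in the frame of green_plate_grip between -0.02 and 0.02 m and linear speed of green_plate below 0.01 m/s and distance of each of red_plate_grip, white_plate_grip from where it was at the start of the episode below 0.01 m and distance of each of mirror, gasket from where it was at the start of the episode below 0.015 m); the arm keeps its last pose, push and grip.
It fails at once if the plate is banged or pressed hard on the prism, over 30 N, or the bed bottoms out (contact force between green_plate and prism above 30 N or value of joint bed above 0.0078 m).
It fails at once if the gripper touches the prism (contact force between the fingers and prism above 0.5 N).
It fails at once if another plate is put on the prism, or a bystander is knocked away (contact force between any of red_plate, white_plate and prism above 0.1 N or distance of any of red_plate_grip, white_plate_grip from where it was at the start of the episode above 0.03 m or distance of any of mirror, gasket from where it was at the start of the episode above 0.04 m).
It also fails if it takes over 38 s, if anything falls off the work surface, if the arm or the gripper's body presses on something with over 40 N, if the wrist force passes 120 N, or if a joint passes its speed limit or range.

ROBOT

A 7-joint arm with a two-finger parallel gripper is mounted at the origin on the work surface. World frame = base frame: x ahead of the robot, y to its left, z up, the work surface at z = 0. Lengths are in m, angles in rad, forces in N, time in s.
With the tool pointing down it reaches from about 0.35 to 0.9 m from the base axis. Payload 8.1 kg.
Tool frame: the origin (TCP) lies at the centre of the arm's flange, where the gripper is bolted on; the fingertips stand 178 mm ahead of it and the grasp point (between the pads) lies 159 mm ahead of it; z points along the fingers, y is the direction in which the jaws open and shut (so a half turn about z gives the same grasp; the last joint's range is limited). The gripper opens to 92 mm and grips with 3 to 60 N. Pads are 19 mm wide; open, the fingers measure 130 mm over their backs; the gripper's body (75 mm by 190 mm) begins 47 mm behind the grasp point.
Start: joints at [1.211, 0.434, 0.025, 1.573, -0.012, 1.134, -0.075], TCP at [0.159, -0.605, 0.405] pointing down, gripper open.
Joint ranges: [-2.62, 2.62], [-0.44, 2.09], [-1.27, 1.32], [0.08, 2.57], [-1.32, 4.46], [0.12, 2], [-2.74, 2.74]. Speed limits (rad/s): [2.22, 2.22, 3.01, 3.01, 3.14, 3.14, 3.14].

INTERFACE

Orientations are given as a rotation vector (axis times angle).
In Python, from cell import arm gives the robot as it stands. The module is installed in compiled form; this text tells all that it offers.
- The arm moves only by the tool move_arm, never from a script. Its argument "steps" is a list of rows, each a list of 4 numbers: the shift along the tool's x, y, z in mm, then the turn about the tool's z in rad. In form: [[x, y, z, twist], ...]. A call has 1 to 20 rows; each row is the pose to reach, as a shift and turn from the pose commanded when the call began, along the tool's axes at that moment; what a row does not reach only later rows make up. A row lasts 1/8 s, in which the tool goes at most 62.5 mm and 10.7 degrees, less where a joint would pass 70% of its speed; a pose out of reach is approached as far as the arm can. A call with a gripper value outside its range is refused whole. "grip" is the finger opening in mm, from 0 to 91.8, set as the call begins (left out, the last holds). The fingers move at their own pace and stop on an object; "grip_force" is the grip in N (left out, the last holds). Time passes only in rows, so rows that repeat a pose let the fingers close. It gives the time, the measured TCP pose, the force and the opening at its end, in the units of the state.
- arm.observe(): the state, without advancing time (a new reading comes with each control period).
- arm.get_image(name): name is "side" or "top"; returns the picture (420x560x3 uint8, red, green, blue); there is no depth.
- arm.camera_info(name): a dict with "mtx" (3x3 intrinsics, pixels), "pose" (4x4, takes a point from camera to world coordinates). Camera axes: x right, y down, z forward; pixel columns grow to the right and rows downward; lengths in m; the calibration is good to about 2 mm. A picture is of the moment at which its call begins. camera_info takes no time and is no camera call.
- arm.sign_off(): hands the job in, once; it reports no verdict.
The state is a dict: "clock": time; "joints": joint angles; "dq": joint speeds; "joint_efforts": joint torques, N m; "position": TCP position; "ee_rot": TCP orientation; "force": force on the tool from outside, world axes, zero at the start; "ft_torque": the same for the moment, N m; "width": opening from 0.0 (shut) to 1.0 (fully open).
Only numpy, scipy, OpenCV 4.12 (cv2) and the standard library are available. Lean on these libraries where they do the work, as an engineer would, in place of code of your own. Each camera call takes 0.05 s, during which the arm holds its last target.

## Working session

There is one attempt and no reset: what is moved stays moved. The work goes in short steps, Python scripts to look and compute and a tool call to move; the robot and the scene stay as the last step left them, time stands still between calls to the robot, and variables do not carry over. Pictures are saved under pics/ and viewed, and the job is handed in when it is done.

Besides the shell and the picture viewer there is one more tool, called after "Request:" as name(argument=value, ...) on one line, values as JSON. move_arm: Moves the arm, as the interface text tells. Its arguments: {"type":"object","properties":{"steps":{"type":"array"},"grip":{"type":"number"},"grip_force":{"type":"number"}},"required":["steps"]}

```bash
mkdir -p pics
python3 - <<'E'
from cell import arm
import cv2
print(arm.observe())
for n in("side","top"):
    i=arm.get_image(n); cv2.imwrite(f"pics/{n}0.png",i[:,:,::-1]); c=arm.camera_info(n); print(n,c)
E
```

```text
{'clock': 0.0, 'joints': array([ 1.21136048,  0.43521108,  0.02493561,  1.5741256 , -0.01157853,
        1.1340066 , -0.07508666]), 'dq': array([ 1.66800898e-03,  2.42862143e-03,  1.04152862e-03,  1.07828450e-03,
       -7.10488290e-04, -1.24657797e-03, -7.75705691e-07]), 'joint_efforts': array([-2.48737260e-04, -6.67846870e+01,  9.84649099e-01, -3.14473951e+01,
       -6.07324555e-02,  4.25805361e-02,  2.49581562e-04]), 'position': array([ 0.15868319, -0.60426455,  0.4039407 ]), 'ee_rot': array([-3.11417262e+00, -4.02106728e-01,  5.53275496e-04]), 'force': array([ 0.2536826 , -0.50195549, -0.38906908]), 'ft_torque': array([-0.03723673, -0.02814331,  0.04814868]), 'width': 0.9971568199583949}
side {'mtx': array([[390.46390459,   0.        , 276.86241466],
       [  0.        , 390.46390459, 214.46762861],
       [  0.        ,   0.        ,   1.        ]]), 'pose': array([[ 0.91138322, -0.31109501,  0.26944486,  0.36519869],
       [-0.41155398, -0.6857384 ,  0.60032172, -0.52908785],
       [-0.00198841, -0.65801424, -0.75300286,  0.69764664],
       [ 0.        ,  0.        ,  0.        ,  1.        ]])}
top {'mtx': array([[450.41902409,   0.        , 284.09994972],
       [  0.        , 450.41902409, 200.19466281],
       [  0.        ,   0.        ,   1.        ]]), 'pose': array([[ 0.00711896, -0.97432944,  0.22501438,  0.34584185],
       [-0.99997352, -0.00659642,  0.00307398, -0.06913516],
       [-0.00151078, -0.2250303 , -0.97435059,  1.15230991],
       [ 0.        ,  0.        ,  0.        ,  1.        ]])}
```

View pics/side0.png

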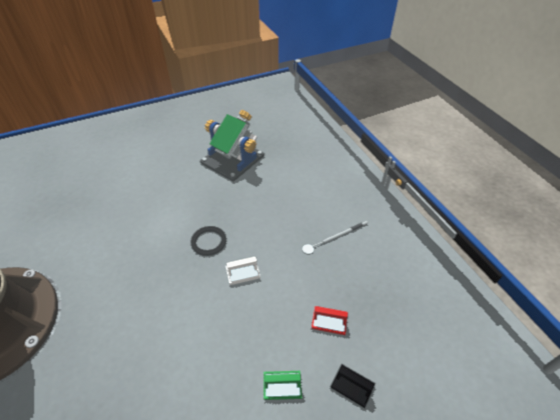

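View pics/top0.png

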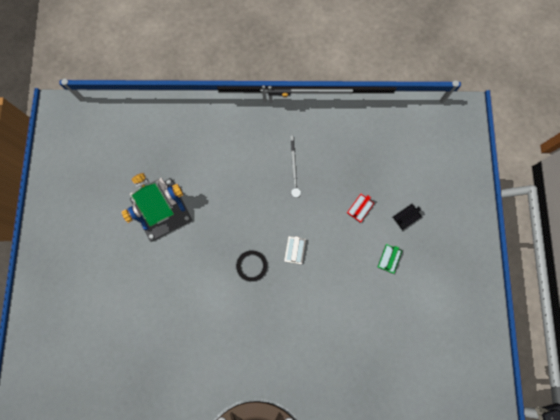

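Run:
```python
import cv2
def crop(n,x,y,w,h,s,o):
    i=cv2.imread(f"pics/{n}0.png")[y:y+h,x:x+w]; cv2.imwrite(f"pics/{o}.png",cv2.resize(i,None,fx=s,fy=s,interpolation=cv2.INTER_CUBIC))
crop("side",195,105,80,80,7,"s_pr"); crop("top",115,165,80,80,7,"t_pr")
crop("side",255,360,60,45,10,"s_pl"); crop("top",370,235,40,45,12,"t_pl")
```

```text
(no output)
```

View pics/s_pr.png

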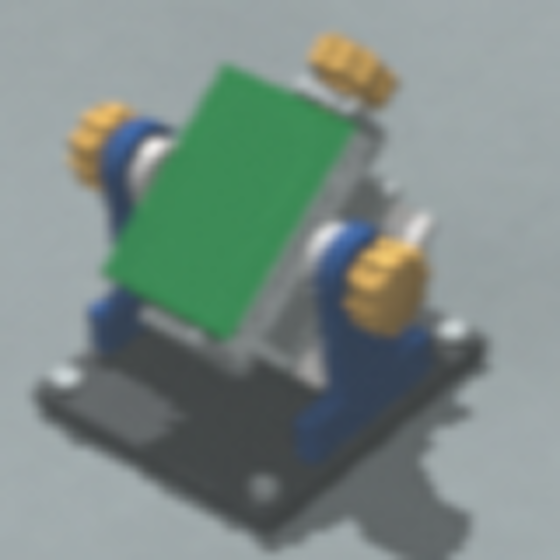

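View pics/t_pr.png

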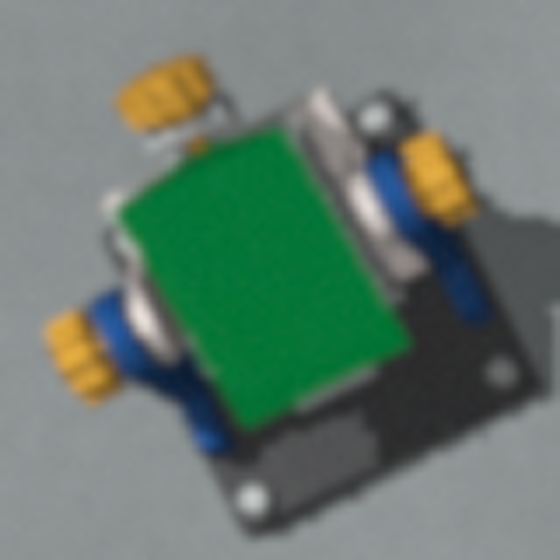

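View pics/s_pl.png

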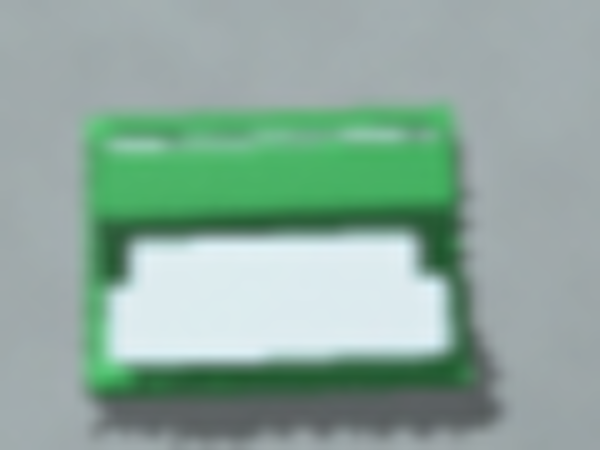

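View pics/t_pl.png

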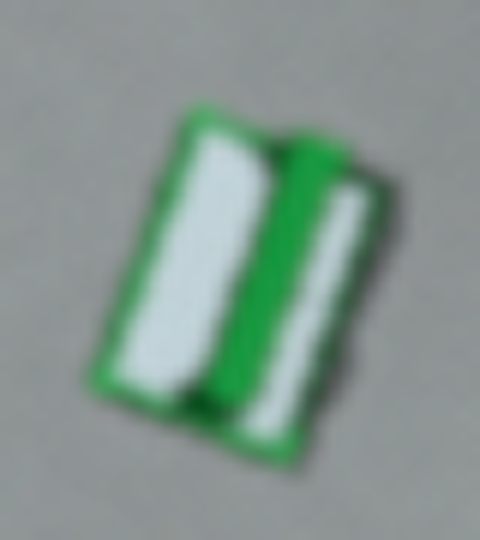

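```bash
cat > h.py <<'E'
import numpy as np
from scipy.optimize import least_squares
from scipy.spatial.transform import Rotation as R
C={'side':(np.array([[390.46390459,0,276.86241466],[0,390.46390459,214.46762861],[0,0,1]]),np.array([[0.91138322,-0.31109501,0.26944486,0.36519869],[-0.41155398,-0.6857384,0.60032172,-0.52908785],[-0.00198841,-0.65801424,-0.75300286,0.69764664],[0,0,0,1]])),
'top':(np.array([[450.41902409,0,284.09994972],[0,450.41902409,200.19466281],[0,0,1]]),np.array([[0.00711896,-0.97432944,0.22501438,0.34584185],[-0.99997352,-0.00659642,0.00307398,-0.06913516],[-0.00151078,-0.2250303,-0.97435059,1.15230991],[0,0,0,1]]))}
def proj(n,P):
    K,T=C[n]; p=(np.atleast_2d(P)-T[:3,3])@T[:3,:3]; q=p@K.T; return q[:,:2]/q[:,2:]
def px(l,ox,oy,s): return (np.array(l,float)+.5)/s-.5+[ox,oy]
def tri(a,b): # side, top px
    return least_squares(lambda P:np.r_[proj('side',P)[0]-a,proj('top',P)[0]-b],[.5,0,.05])
E
python3 - <<'E'
from h import *
s=px([(225,65),(357,125),(228,340),(105,272)],195,105,7)
t=px([(120,210),(283,128),(410,345),(248,425)],115,165,7)
for a,b in zip(s,t):
    r=tri(a,b);print(r.x.round(4),r.fun.round(2))
# pose fit: x up slope, y level left ; order: up-left(+y?),...
L=np.array([(45,32,0),(45,-32,0),(-45,-32,0),(-45,32,0)])/1000
def pr(v): # yaw, tilt
    Rm=R.from_euler('ZY',[v[3],-v[4]]).as_matrix(); return v[:3]+L@Rm.T
f=lambda v:np.r_[(proj('side',pr(v))-s).ravel(),(proj('top',pr(v))-t).ravel()]
r=least_squares(f,[.55,.2,.09,.5,.4]);print(r.x.round(4),r.fun.round(2))
# plate
s=px([(90,115),(450,105),(470,380),(92,392)],255,360,10)
t=px([(92,388),(195,103),(393,180),(297,465)],370,235,12)
for a in s: pass
for i in range(4):
  for k in range(4):
    r=tri(s[i],t[k]); 
    if abs(r.fun).max()<1.5: print(i,k,r.x.round(4),r.fun.round(2))
E
```

```text
[0.5958 0.2942 0.1191] [-0.05  0.02  0.01 -0.05]
[0.6257 0.2414 0.1182] [-0.34  0.12  0.06 -0.34]
[0.5601 0.2058 0.07  ] [-0.2   0.07  0.03 -0.21]
[0.5318 0.2606 0.0697] [-0.37  0.13  0.04 -0.38]
[0.5785 0.2508 0.0937 0.4843 0.6016] [-0.12 -0.54  0.05  0.1   0.1   0.72 -0.87  0.4  -0.92 -0.32  0.65 -0.63
  0.46 -0.23 -0.35  0.17]
0 0 [ 0.4408 -0.3006  0.0132] [-0.51  0.18  0.05 -0.79]
1 1 [ 0.499  -0.3246  0.0129] [-0.03  0.01  0.01 -0.05]
2 2 [ 0.4825 -0.3658  0.0118] [ 0.12 -0.04 -0.02  0.19]
3 3 [ 0.424  -0.3423  0.0141] [-0.22  0.08  0.01 -0.35]
```

Run:
```python
from h import *
s=px([(90,115),(450,105),(470,380),(92,392)],255,360,10)
t=px([(92,388),(195,103),(393,180),(297,465),(297,133),(352,150),(245,408),(210,397)],370,235,12)
L=np.array([(-32,22,10),(32,22,10),(32,-22,10),(-32,-22,10),(30,6,43),(30,-6,43),(-30,-6,43),(-30,6,43)])/1000
m=lambda v:v[:3]+L@R.from_euler('z',v[3]).as_matrix().T
f=lambda v:np.r_[(proj('side',m(v)[:4])-s).ravel(),(proj('top',m(v))-t).ravel()]
r=least_squares(f,[.46,-.33,.0,-.387]);print(r.x.round(4),r.fun.reshape(-1,2).round(1))
from cell import arm
o=arm.observe();print(R.from_rotvec(o['ee_rot']).as_matrix().round(3),o['position'])
```

```text
[ 0.4613 -0.333   0.0018 -0.3888] [[-0.9  0.6]
 [ 0.1  0.3]
 [ 0.1 -0.2]
 [-0.8  0. ]
 [-0.1 -0.5]
 [-0.  -0.1]
 [-0.1  0.1]
 [-0.6 -0. ]
 [ 0.2 -1.1]
 [ 0.3 -0.7]
 [ 1.   0.5]
 [-0.7 -0.5]]
[[ 0.967  0.254 -0.   ]
 [ 0.254 -0.967  0.001]
 [-0.    -0.001 -1.   ]] [ 0.15863139 -0.6043054   0.40401653]
```

```bash
cat >> h.py <<'E'
def rel(o,target,yaw):
    M=R.from_rotvec(o['ee_rot']).as_matrix(); d=M.T@(np.array(target)-o['position'])*1000
    y0=np.arctan2(M[1,0],M[0,0]); return d.round(1), round(float((y0-yaw+np.pi/2)%np.pi-np.pi/2),3)
E
python3 - <<'E'
from h import *; from cell import arm
print(rel(arm.observe(),[.4613,-.333,.28],-.389))
print(rel(arm.observe(),[.4613,-.333,.198],-.389))
E
```

```text
(array([ 361.6, -185.4,  124.2]), 0.646)
(array([ 361.7, -185.3,  206.2]), 0.646)
```

Request:
move_arm(steps=[[45,-23,15,0.08],[90,-46,30,0.16],[135,-69,45,0.24],[180,-92,60,0.32],[225,-115,75,0.4],[270,-138,90,0.5],[315,-162,105,0.6],[362,-185,124,0.646],[362,-185,124,0.646],[362,-185,124,0.646]], grip=50)

```text
clock: 1.35
position: [0.4615, -0.3339, 0.2804]
ee_rot: [3.082, -0.607, -0.002]
force: [-0.2, -0.6, 0.1]
width: 0.542
```

Run:
```python
from h import *; from cell import arm
import cv2
o=arm.observe();print(rel(o,[.4613,-.333,.198],-.389),o['position'],o['clock'],o['force'],o['width'])
for n,(x,y) in dict(side=(195,260),top=(320,180)).items():
    i=arm.get_image(n)[y:y+160,x:x+200]; cv2.imwrite(f"pics/{n}1.png",cv2.resize(i,None,fx=3.5,fy=3.5,interpolation=2)[:,:,::-1])
```

```text
(array([-0.5, -0.8, 82.4]), 0.0) [ 0.46152196 -0.33387978  0.28044984] 1.35 [-0.22540619 -0.63299562  0.0523418 ] 0.5417320549432882
```

View pics/side1.png

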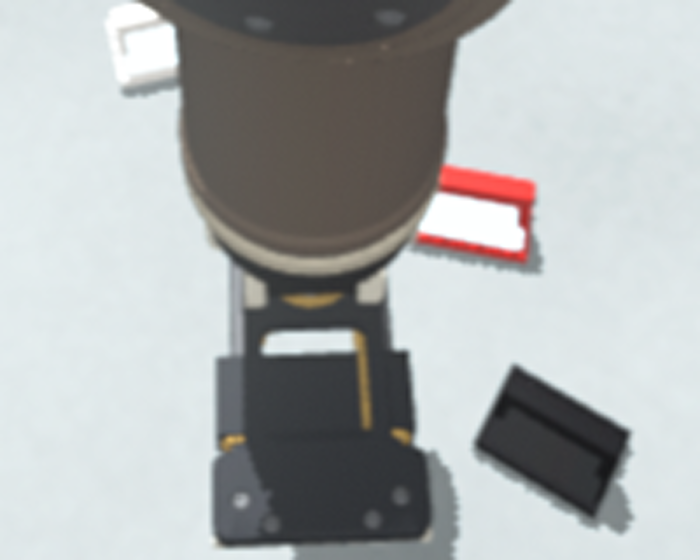

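View pics/top1.png

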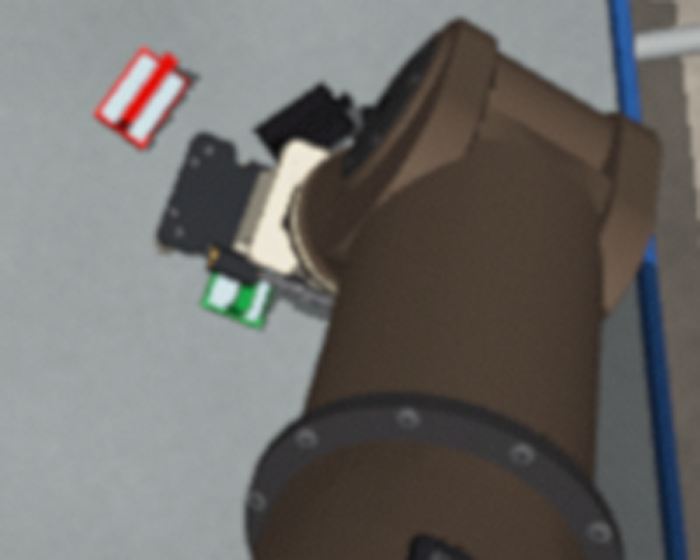

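Request:
move_arm(steps=[[0,-1,25,0],[0,-1,50,0],[0,-1,72,0],[0,-1,82,0],[0,-1,82,0]])

```text
clock: 2.08
position: [0.4616, -0.3334, 0.1987]
ee_rot: [3.082, -0.61, -0.001]
force: [0.7, 0.1, 0.7]
width: 0.543
```

Request:
move_arm(steps=[[0,0,0,0],[0,0,0,0],[0,0,0,0],[0,0,0,0],[0,0,0,0],[0,0,0,0]], grip=0, grip_force=8)

```text
clock: 2.82
position: [0.4623, -0.3328, 0.1989]
ee_rot: [3.082, -0.608, 0.0]
force: [0.2, 0.2, 3.2]
width: 0.127
```

Request:
move_arm(steps=[[0,0,-15,0],[0,0,-40,0],[0,0,-80,0],[0,0,-110,0],[0,0,-110,0],[0,0,-110,0]])

```text
clock: 3.58
position: [0.4619, -0.3325, 0.3085]
ee_rot: [-3.082, 0.607, 0.001]
force: [0.4, 0.2, -1.3]
width: 0.128
```

Run:
```python
from h import *; from cell import arm
import cv2
o=arm.observe();print(o['position'],o['clock'],o['force'],o['ft_torque'],o['width'],o['joints'])
i=arm.get_image('side')[200:420,180:460]; cv2.imwrite(f"pics/side2.png",cv2.resize(i,None,fx=2.5,fy=2.5,interpolation=2)[:,:,::-1])
t=.585;y=.487;n=np.array([-np.sin(t)*np.cos(y),-np.sin(t)*np.sin(y),np.cos(t)]);b=np.array([.5784,.2507,.0935])+.036*n
print(b)
f=b+[0,0,.159+.003]
u=np.array([np.cos(y),np.sin(y),0])
e=f+.0146*u+[0,0,.0236]
print('final',f,'contact',e)
for T in (e+[0,0,.06],f): print(rel(o,T,y))
```

```text
[ 0.46190833 -0.33250784  0.3084621 ] 3.575 [ 0.41354169  0.16784266 -1.26353653] [0.05911803 0.04525179 0.02389189] 0.12788915602819212 [ 0.48099936  0.44233831  0.06720636  1.83004088 -0.03755409  0.87106363
 -1.39405189]
[0.56083196 0.24139701 0.12351364]
final [0.56083196 0.24139701 0.28551364] contact [0.57373458 0.24822947 0.30911364]
(array([-116.9, -579.7,  -60.5]), -0.876)
(array([-126.2, -568.5,   23.1]), -0.876)
```

View pics/side2.png

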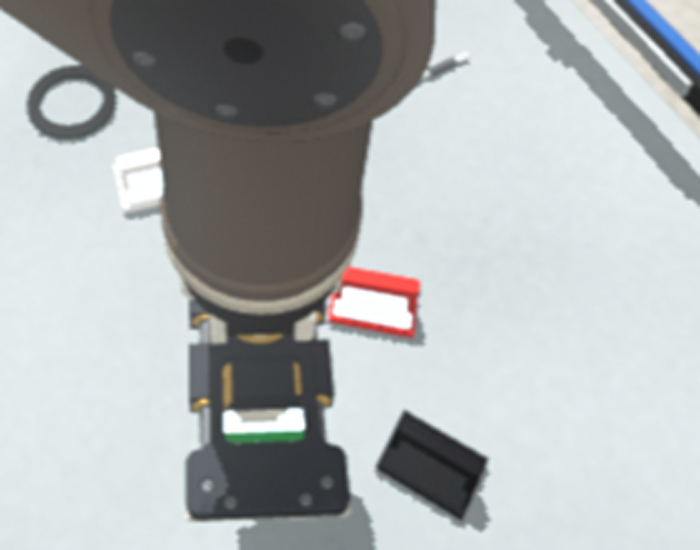

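Request:
move_arm(steps=[[0,0,-30,0],[-8,-40,-60,-0.06],[-18,-90,-60,-0.14],[-28,-140,-60,-0.22],[-38,-190,-60,-0.3],[-48,-240,-60,-0.38],[-58,-290,-60,-0.46],[-68,-340,-60,-0.54],[-78,-390,-60,-0.62],[-88,-440,-60,-0.7],[-98,-490,-60,-0.78],[-108,-540,-60,-0.84],[-115,-570,-60,-0.876],[-117,-580,-60,-0.876],[-117,-580,-60,-0.876],[-117,-580,-60,-0.876]])

```text
clock: 5.62
position: [0.5744, 0.2464, 0.3683]
ee_rot: [3.049, 0.753, -0.001]
force: [0.2, -0.8, -1.3]
width: 0.129
```

Run:
```python
from h import *; from cell import arm
import cv2
o=arm.observe();print(o['position'],o['ee_rot'],o['clock'],o['force'],o['ft_torque'],o['width'],o['joints'])
for n,(x,y) in dict(side=(150,40),top=(70,110)).items():
    i=arm.get_image(n)[y:y+160,x:x+200]; cv2.imwrite(f"pics/{n}3.png",cv2.resize(i,None,fx=3.5,fy=3.5,interpolation=2)[:,:,::-1])
```

```text
[0.57436194 0.24641956 0.36828834] [ 3.04862959e+00  7.53021901e-01 -1.46045214e-03] 5.625 [ 0.19678116 -0.75855123 -1.26105873] [-0.00920623 -0.06289514 -0.03110389] 0.12875019721499528 [-0.3000152   0.48512935 -0.2811041   1.59984389  0.14843257  1.07886961
 -1.70726398]
```

View pics/side3.png

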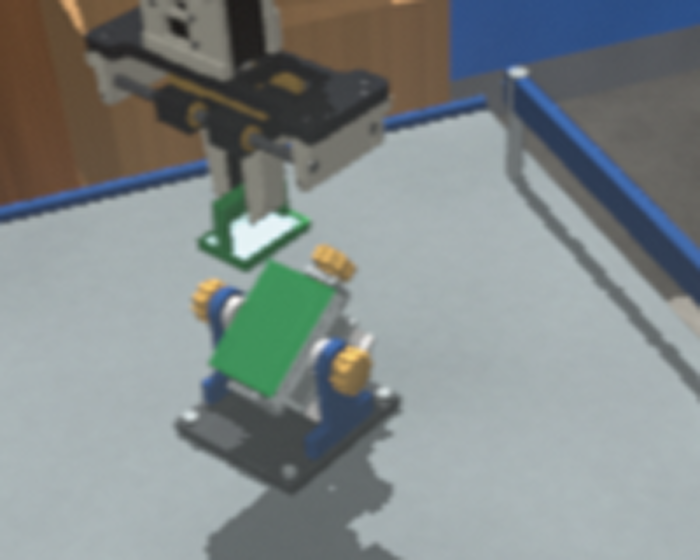

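View pics/top3.png

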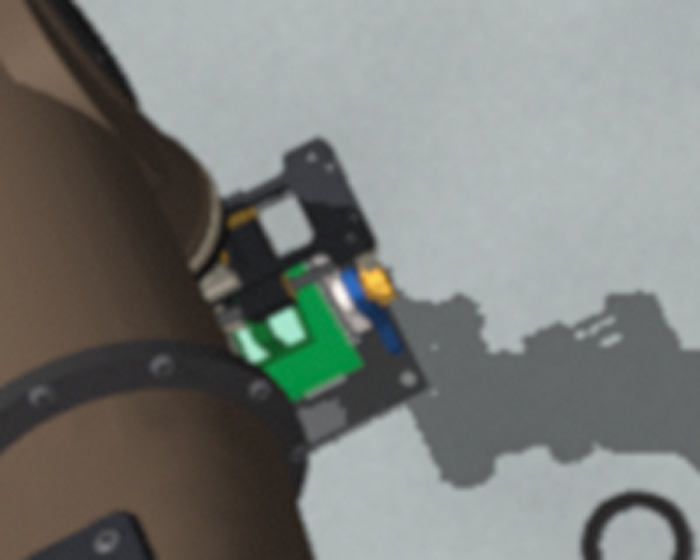

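Run:
```python
from h import *; from cell import arm
o=arm.observe()
t=.585;y=.487;n=np.array([-np.sin(t)*np.cos(y),-np.sin(t)*np.sin(y),np.cos(t)]);b=np.array([.5784,.2507,.0935])+.036*n
f=b+[0,0,.159+.0035]
u=np.array([np.cos(y),np.sin(y),0])
for p in np.linspace(0,1,6)*t:
    g=lambda q:np.array([-32*np.cos(q)-36*np.sin(q),-32*np.sin(q)+36*np.cos(q)])
    d=(g(p)-g(t))/1000
    print(round(p,2),rel(o,f+d[0]*u+[0,0,d[1]],y))
```

```text
0.0 (array([ 0.2, -1.8, 59. ]), -0.003)
0.12 (array([-3.8, -1.8, 63. ]), -0.003)
0.23 (array([-7.3, -1.8, 67.4]), -0.003)
0.35 (array([-10.3,  -1.8,  72.2]), -0.003)
0.47 (array([-12.6,  -1.8,  77.3]), -0.003)
0.58 (array([-14.4,  -1.8,  82.7]), -0.003)
```

Request:
move_arm(steps=[[0,-2,25,0],[0,-2,46,0],[0,-2,52,0],[0,-2,52,0],[0,-2,52,0]], grip_force=5)

```text
clock: 6.35
position: [0.5736, 0.25, 0.3177]
ee_rot: [-3.049, -0.756, -0.002]
force: [1.0, 0.7, -1.8]
width: 0.131
```

Run:
```python
from h import *; from cell import arm
import cv2
o=arm.observe();print(o['position'],o['clock'],o['force'],o['ft_torque'],o['width'])
i=arm.get_image('side')[80:180,180:300]; cv2.imwrite(f"pics/side4.png",cv2.resize(i,None,fx=6,fy=6,interpolation=2)[:,:,::-1])
```

```text
[0.57356426 0.25000441 0.31774914] 6.35 [ 1.02566125  0.67887328 -1.7849279 ] [-0.01390945  0.05038983 -0.0122079 ] 0.1313515850946764
```

View pics/side4.png

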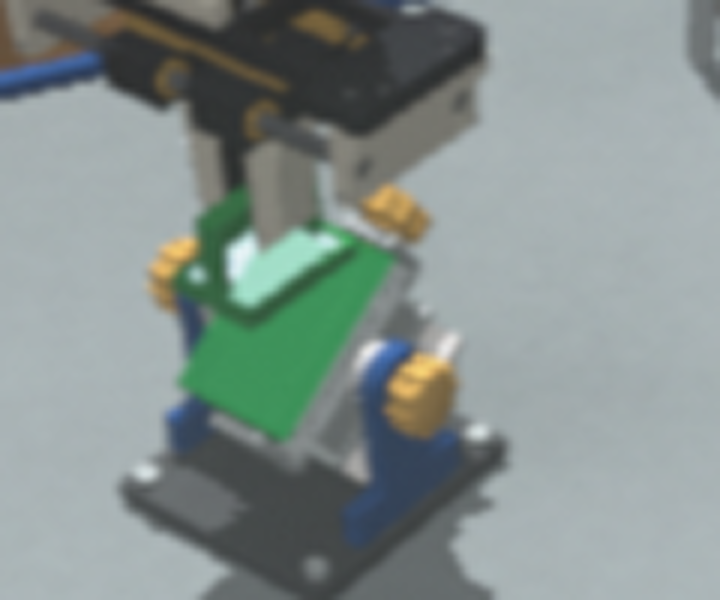

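Request:
move_arm(steps=[[0,1,3,0],[0,1,6,0],[0,1,7,0],[0,1,7,0]])

```text
clock: 6.9
position: [0.5736, 0.2491, 0.3096]
ee_rot: [3.049, 0.757, -0.0]
force: [-0.8, -0.4, -2.3]
width: 0.129
```

Request:
move_arm(steps=[[-0.5,0,1,0],[-1,0,2,0],[-1,0,2,0]])

```text
clock: 7.28
position: [0.5727, 0.2486, 0.3077]
ee_rot: [3.049, 0.757, -0.0]
force: [-0.1, -0.4, -1.9]
width: 0.132
```

Request:
move_arm(steps=[[0,0,1,0],[0,0,2,0],[0,0,2,0]])

```text
clock: 7.65
position: [0.5727, 0.2486, 0.3058]
ee_rot: [3.049, 0.757, -0.0]
force: [-1.0, -0.2, 1.6]
width: 0.127
```

Request:
move_arm(steps=[[-1,0,1,0],[-2,0,2,0],[-2,0,2,0]])

```text
clock: 8.02
position: [0.5709, 0.2476, 0.3036]
ee_rot: [3.049, 0.757, -0.001]
force: [-1.3, -1.8, 1.1]
width: 0.129
```

Request:
move_arm(steps=[[-1,0,1.2,0],[-2,0,2.4,0],[-3,0,3.7,0],[-3,0,3.7,0]])

```text
clock: 8.52
position: [0.5682, 0.2462, 0.2998]
ee_rot: [3.049, 0.757, -0.001]
force: [-0.7, -1.7, 0.5]
width: 0.131
```

Run:
```python
from h import *; from cell import arm
import cv2
o=arm.observe();print(o['position'],o['clock'],o['force'],o['ft_torque'],o['width'])
i=arm.get_image('side')[80:180,180:300]; cv2.imwrite(f"pics/side5.png",cv2.resize(i,None,fx=6,fy=6,interpolation=2)[:,:,::-1])
```

```text
[0.56821468 0.24621965 0.29978575] 8.525 [-0.69443996 -1.67655842  0.52924135] [-0.27888362  0.33164993  0.0061122 ] 0.1312148264334831
```

View pics/side5.png

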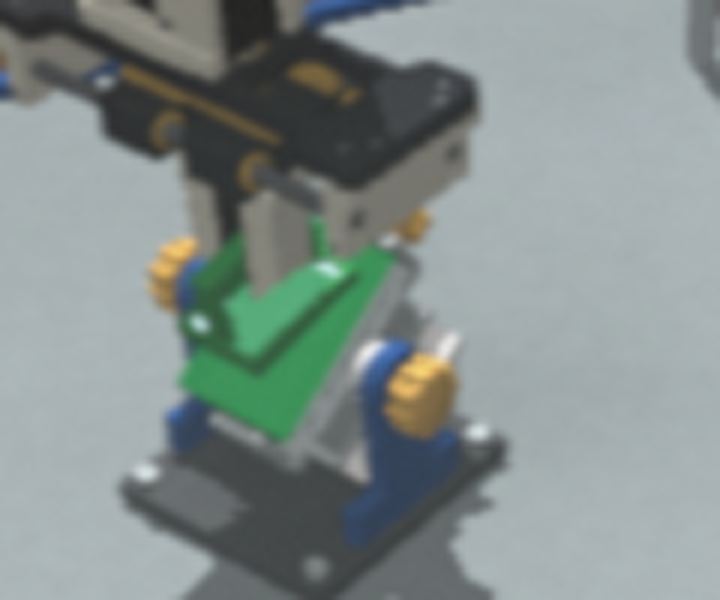

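Request:
move_arm(steps=[[-1,0,1.4,0],[-2,0,2.8,0],[-3,0,4.4,0],[-4,0,6,0],[-4,0,6,0]])

```text
clock: 9.2
position: [0.5647, 0.2444, 0.2938]
ee_rot: [3.049, 0.757, -0.0]
force: [-0.9, -1.3, -1.3]
width: 0.129
```

Request:
move_arm(steps=[[-1,0,2.1,0],[-2,0,4.4,0],[-3,0,7,0],[-3,0,7,0]])

```text
clock: 9.7
position: [0.5621, 0.2431, 0.2867]
ee_rot: [-3.049, -0.757, 0.001]
force: [0.1, -0.1, -1.9]
width: 0.13
```

Run:
```python
from h import *; from cell import arm
import cv2
o=arm.observe();print(o['position'],o['clock'],o['force'],o['ft_torque'],o['width'])
i=arm.get_image('side')[80:180,180:300]; cv2.imwrite(f"pics/side6.png",cv2.resize(i,None,fx=6,fy=6,interpolation=2)[:,:,::-1])
```

```text
[0.56209292 0.24306552 0.28667459] 9.7 [ 0.11259373 -0.10619662 -1.8570549 ] [-0.06742052  0.0477746   0.00433376] 0.12982229768023174
```

View pics/side6.png

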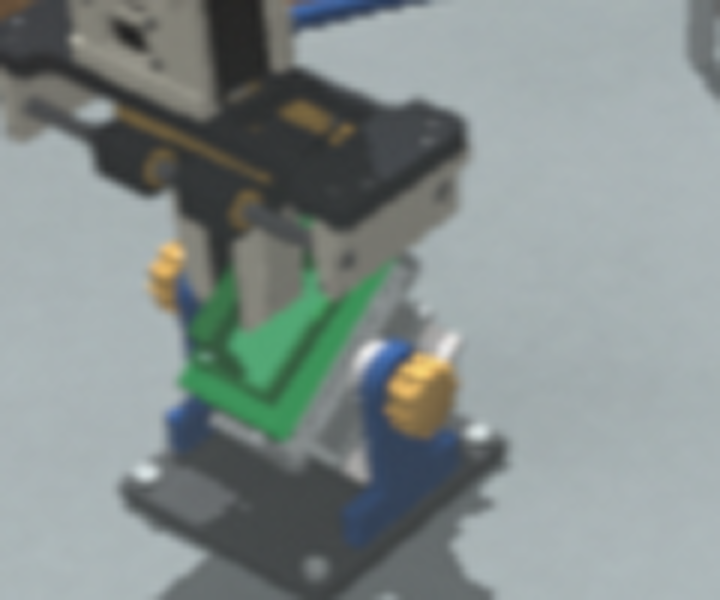

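Request:
move_arm(steps=[[-0.5,0,1,0],[-1,0,2,0],[-1,0,2,0]])

```text
clock: 10.12
position: [0.5613, 0.2427, 0.285]
ee_rot: [-3.049, -0.757, -0.0]
force: [-0.1, -0.7, -1.1]
width: 0.126
```

Request:
move_arm(steps=[[0,0,1,0],[0,0,2,0],[0,0,2,0]])

```text
clock: 10.5
position: [0.5613, 0.2426, 0.2831]
ee_rot: [3.049, 0.757, -0.0]
force: [-0.3, -0.8, 1.4]
width: 0.124
```

Request:
move_arm(steps=[[0.3,0,0.7,0],[0.8,0,1.4,0],[0.8,0,1.4,0],[0.8,0,1.4,0]])

```text
clock: 11.0
position: [0.562, 0.243, 0.2817]
ee_rot: [3.049, 0.757, 0.0]
force: [-1.6, -1.4, 4.0]
width: 0.133
```

Run:
```python
from h import *; from cell import arm
import cv2
o=arm.observe();print(o['position'],o['clock'],o['force'],o['ft_torque'],o['width'])
i=arm.get_image('side')[85:185,180:300]; cv2.imwrite(f"pics/side7.png",cv2.resize(i,None,fx=6.6,fy=6,interpolation=2)[:,:,::-1])
i=arm.get_image('top')[155:255,105:225]; cv2.imwrite(f"pics/top7.png",cv2.resize(i,None,fx=6,fy=6,interpolation=2)[:,:,::-1])
```

```text
[0.56201554 0.24297383 0.28172109] 11.0 [-1.58429039 -1.40484987  3.99815915] [-0.2292821   0.38099284 -0.09851883] 0.13312496451573688
```

View pics/side7.png

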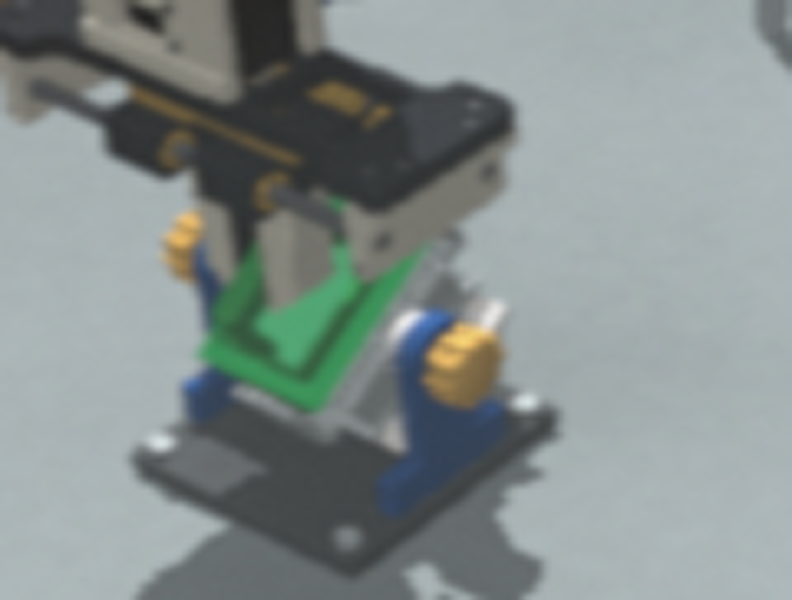

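View pics/top7.png

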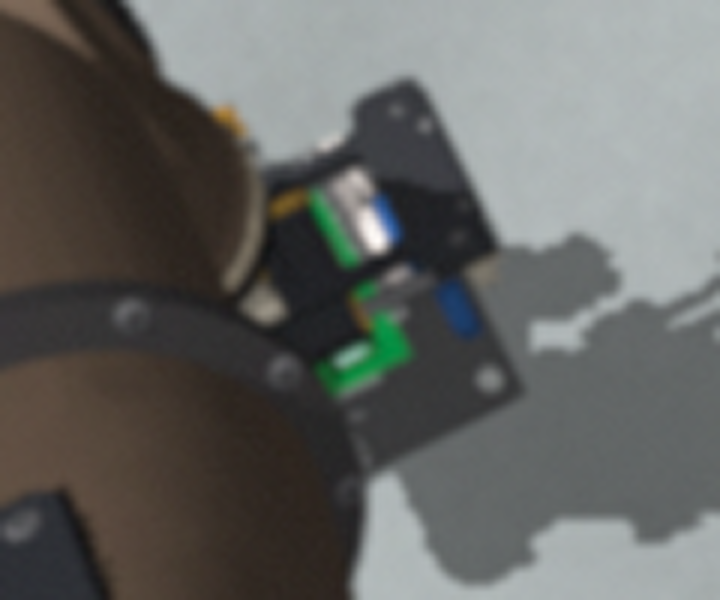

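Run:
```python
from cell import arm
import cv2
i=arm.get_image('side'); cv2.imwrite("pics/s8full.png",i[:,:,::-1])
cv2.imwrite("pics/s8.png",cv2.resize(i[110:160,205:255],None,fx=12,fy=12,interpolation=2)[:,:,::-1])
```

```text
(no output)
```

View pics/s8.png

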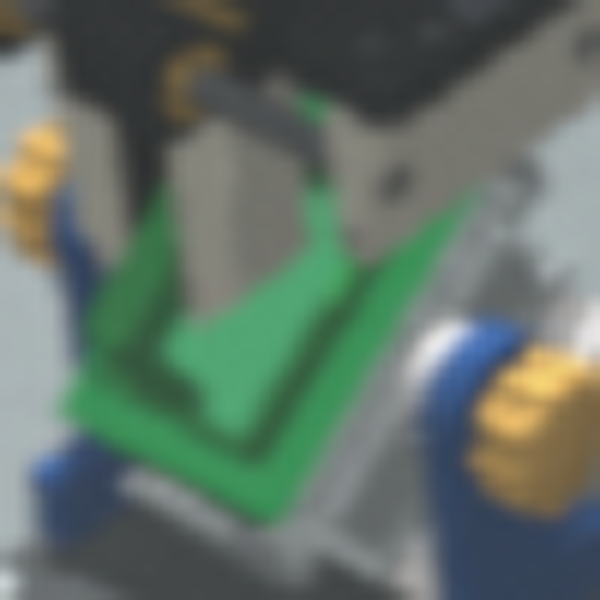

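```bash
cat > ov.py <<'E'
from h import *; import cv2,sys
img=cv2.imread("pics/s8full.png")
def box(x0,x1,y0,y1,z): return np.array([(x1,y1,z),(x1,y0,z),(x0,y0,z),(x0,y1,z)])/1000
def draw(im,P,O,Rm,c,ox,oy,s):
    q=proj('side',O+P@Rm.T); q=(q-[ox,oy]+.5)*s-.5
    cv2.polylines(im,[np.round(q).astype(int)],True,c,1,cv2.LINE_AA)
def go(out,dx=0,dy=0,dtilt=0,press=2.5,t=.5950,yaw=.486):
    s=12;ox,oy=205,110
    im=cv2.resize(img[110:160,205:255],None,fx=s,fy=s,interpolation=2)
    Rm=R.from_euler('ZY',[yaw,-t]).as_matrix(); O=np.array([.5784,.2507,.0938])-Rm[:,2]*press/1000
    draw(im,box(-45,45,-32,32,0),O,Rm,(0,0,255),ox,oy,s)
    R2=R.from_euler('ZY',[yaw,-t-dtilt]).as_matrix(); O2=O+Rm@np.array([dx,dy,0])/1000
    draw(im,box(-32,32,-22,22,0),O2,R2,(255,0,0),ox,oy,s)
    draw(im,box(-32,32,-22,22,10),O2,R2,(0,255,255),ox,oy,s)
    draw(im,box(-30,30,-6,6,43),O2,R2,(255,0,255),ox,oy,s)
    cv2.imwrite(out,im)
if __name__=="__main__": go("pics/ov1.png")
E
python3 ov.py
```

```text
(no output)
```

View pics/ov1.png

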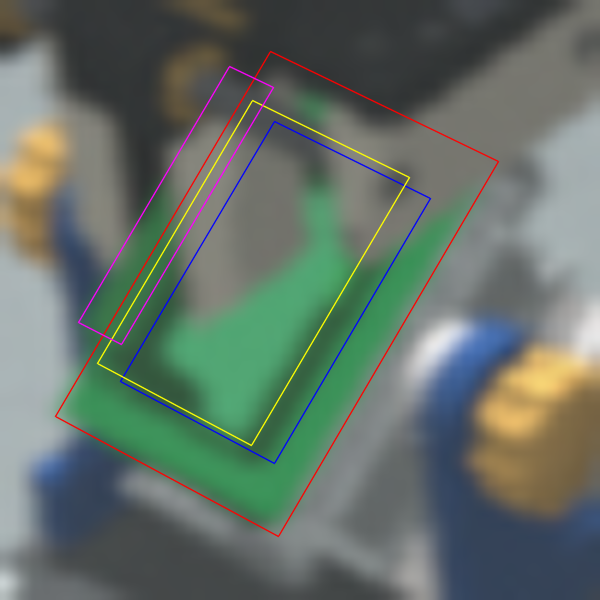

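Run:
```python
from cell import arm
import cv2,numpy as np
i=arm.get_image('top')[:,:,::-1]; cv2.imwrite("pics/t9full.png",i)
o=i[195:225,150:185]
s=cv2.imread("pics/s8full.png")[122:157,205:245]
f=lambda a,k:np.clip(cv2.resize(a,None,fx=k,fy=k,interpolation=2).astype(float)*1.5,0,255).astype(np.uint8)
cv2.imwrite("pics/t9.png",f(o,16)); cv2.imwrite("pics/s9.png",f(s,16))
```

```text
(no output)
```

View pics/t9.png

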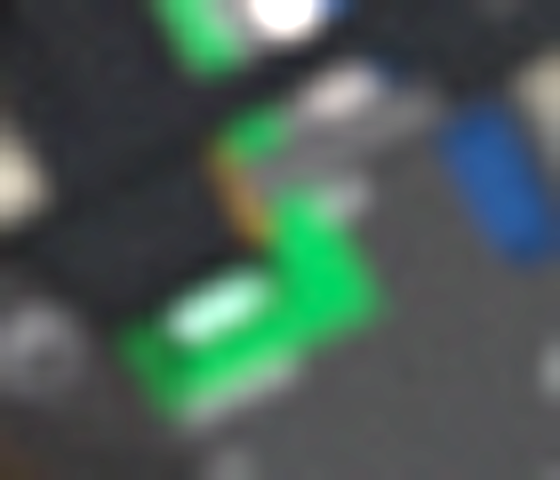

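View pics/s9.png

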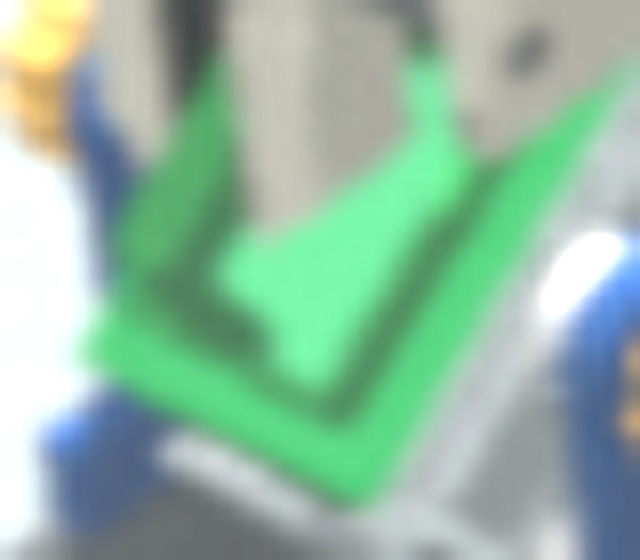

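```bash
cat > ov2.py <<'E'
from h import *; import cv2
def box(x0,x1,y0,y1,z): return np.array([(x1,y1,z),(x1,y0,z),(x0,y0,z),(x0,y1,z)])/1000
def panel(n,img,ox,oy,w,h,s,O,Rm,dx,dy,dt,dyaw=0):
    im=np.clip(cv2.resize(img[oy:oy+h,ox:ox+w],None,fx=s,fy=s,interpolation=2)*1.4,0,255).astype(np.uint8)
    R2=Rm@R.from_euler('ZY',[dyaw,-dt]).as_matrix()
    # pivot on lower/upper edge so as not to penetrate
    e=np.array([.032*np.sign(dt),0,0]); 
    O2=O+Rm@np.array([dx,dy,0])/1000
    if dt: O2=O2+Rm@(-e*[-1,0,0])*0 + np.array(Rm[:,2])*.032*abs(np.sin(dt))
    for P,o,r,c in((box(-45,45,-32,32,0),O,Rm,(0,0,255)),(box(-32,32,-22,22,0),O2,R2,(255,0,0)),(box(-32,32,-22,22,10),O2,R2,(0,255,255)),(box(-30,30,-6,6,43),O2,R2,(255,0,255))):
        q=proj(n,o+P@r.T); q=(q-[ox,oy]+.5)*s-.5
        cv2.polylines(im,[np.round(q).astype(int)],True,c,1,cv2.LINE_AA)
    return im
if __name__=="__main__":
    S=cv2.imread("pics/s8full.png").astype(float);T=cv2.imread("pics/t9full.png").astype(float)
    Rm=R.from_euler('ZY',[.487,-.595]).as_matrix()
    O=np.array([.5784,.2507,.0938])+Rm@[.0025,0,-.0015]
    a=[panel('side',S,205,110,45,50,8,O,Rm,*p) for p in((-5,2,0),(-5,2,-.1),(-5,2,0.1))]
    b=[panel('top',T,140,175,45,50,8,O,Rm,*p) for p in((-5,2,0),(-5,2,-.1))]
    cv2.imwrite("pics/ova.png",np.hstack(a[:2])); cv2.imwrite("pics/ovb.png",np.hstack(b))
E
python3 ov2.py
```

```text
(no output)
```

View pics/ova.png

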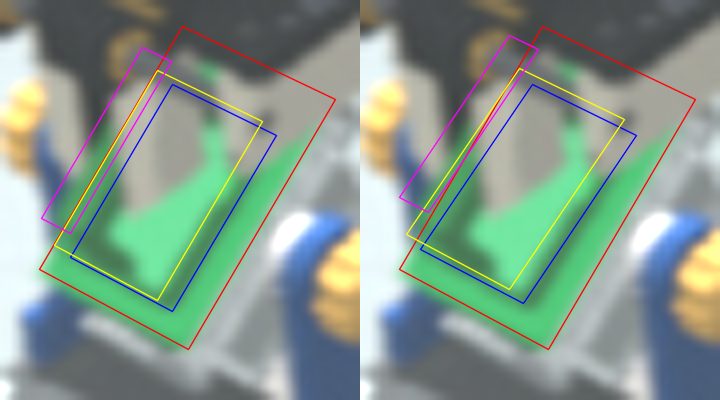

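View pics/ovb.png

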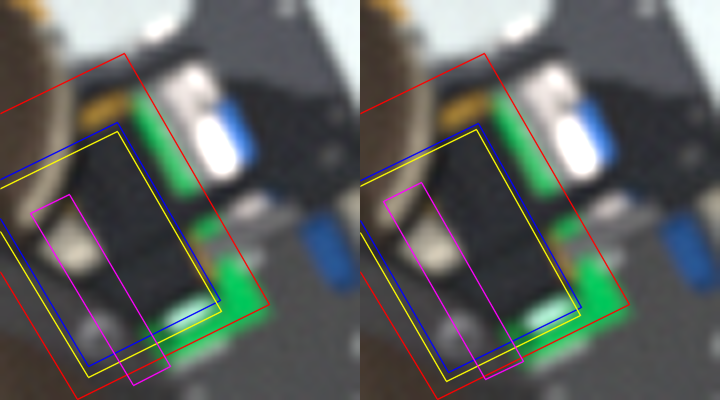

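Run:
```python
from cell import arm
import numpy as np
F=[];M=[]
for k in range(12):
    arm.get_image('side'); o=arm.observe(); F.append(o['force']);M.append(o['ft_torque'])
print(np.mean(F,0),np.std(F,0),np.mean(M,0),np.std(M,0),o['clock'],o['position'])
```

```text
[-1.81466754 -1.221848    4.07509875] [0.57991478 0.44273273 0.48169348] [-0.19489087  0.31363116  0.00348691] [0.02366185 0.02480922 0.02367941] 11.8 [0.56205433 0.24301073 0.28166567]
```

Run:
```python
from ov2 import *
from cell import arm
im=np.mean([arm.get_image('side').astype(float) for _ in range(2)],0)[:,:,::-1]
cv2.imwrite("pics/s10full.png",im)
s=24
c=np.clip((cv2.resize(im[122:147,212:245],None,fx=s,fy=s,interpolation=2)-30)*1.8,0,255)
cv2.imwrite("pics/s10.png",c)
```

```text
[ WARN:0@4.530] global loadsave.cpp:1063 imwrite_ Unsupported depth image for selected encoder is fallbacked to CV_8U.
```

View pics/s10.png

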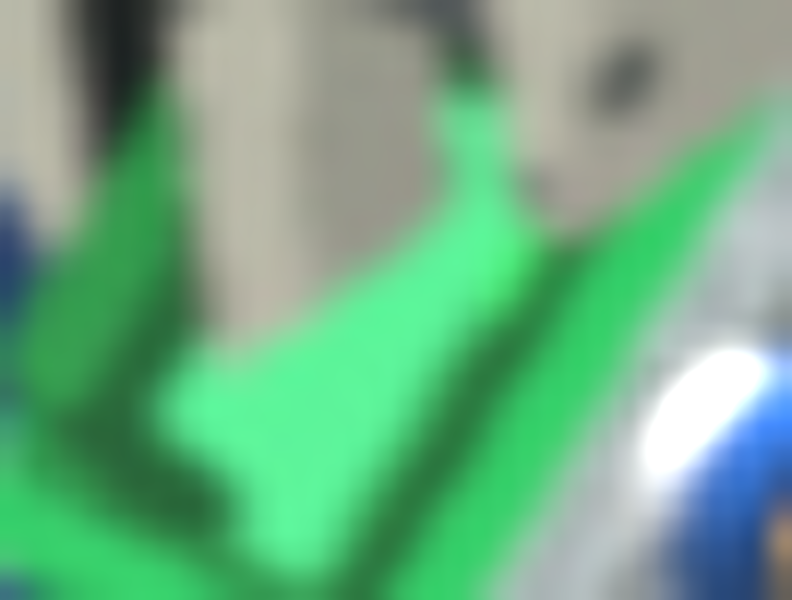

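Request:
move_arm(steps=[[0,0,0,0],[0.3,0,0.5,0],[0.6,0,0.9,0],[0.6,0,0.9,0],[0.6,0,0.9,0]], grip_force=3)

```text
clock: 12.52
position: [0.5625, 0.2432, 0.2807]
ee_rot: [3.049, 0.757, -0.0]
force: [-1.3, -1.5, 4.7]
width: 0.133
```

Run:
```python
from cell import arm
import numpy as np,cv2
F=[];M=[];I=[]
for k in range(12):
    I.append(arm.get_image('side')); o=arm.observe(); F.append(o['force']);M.append(o['ft_torque'])
print(np.mean(F,0),np.mean(M,0),o['clock'],o['position'],o['width'])
f=np.mean(F,0)+[0,0,1.6];m=np.mean(M,0);u=np.array([.884,.468,0]);print('Fu',f@u,'Fz',f[2],'cop x',(-.19*(f@u)-m@[-.468,.884,0])/f[2])
im=np.mean(I,0)[:,:,::-1]
cv2.imwrite("pics/s11.png",np.clip((cv2.resize(im[118:156,207:247],None,fx=16,fy=16,interpolation=2)-30)*1.7,0,255).astype(np.uint8))
```

```text
[-1.1973705  -1.07533284  4.04003505] [-0.24766485  0.29777984  0.012807  ] 13.125 [0.56253652 0.24324478 0.2807185 ] 0.1295416470659563
Fu -1.5617312877777814 Fz 5.640035051264984 cop x -0.014612600851613262
```

View pics/s11.png

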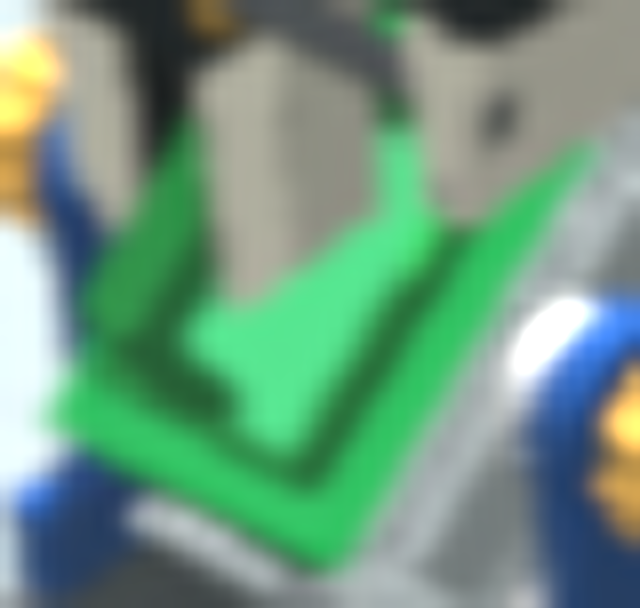

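Request:
move_arm(steps=[[0,0,0,0],[0,0,0,0],[0,0,0,0],[0.3,0,0.4,0],[0.6,0,0.8,0],[0.6,0,0.8,0],[0.6,0,0.8,0]], grip_force=10)

```text
clock: 14.0
position: [0.563, 0.2435, 0.2799]
ee_rot: [3.049, 0.757, -0.0]
force: [-2.9, -1.9, 6.2]
width: 0.129
```

Run:
```python
from cell import arm
import numpy as np,cv2
F=[];M=[];I=[]
for k in range(12):
    I.append(arm.get_image('side')); o=arm.observe(); F.append(o['force']);M.append(o['ft_torque'])
t=arm.get_image('top')
print(np.mean(F,0),np.mean(M,0),o['clock'],o['position'],o['width'])
f=np.mean(F,0)+[0,0,1.6];u=np.array([.884,.468,0]);print('Fu',f@u,'Fz',f[2],'N',f[2]*.83-f@u*.556)
im=np.mean(I,0)[:,:,::-1]
cv2.imwrite("pics/s12.png",np.clip((cv2.resize(im[118:156,207:247],None,fx=16,fy=16,interpolation=2)-30)*1.7,0,255).astype(np.uint8))
cv2.imwrite("pics/t12.png",t[:,:,::-1])
```

```text
[-2.39597025 -1.60389098  5.45345121] [-0.29999097  0.49715208  0.00849216] 14.6 [0.56301415 0.24348979 0.27991165] 0.12959140033914648
Fu -2.868658681839991 Fz 7.053451207376311 N 7.4493387292253725
```

View pics/s12.png

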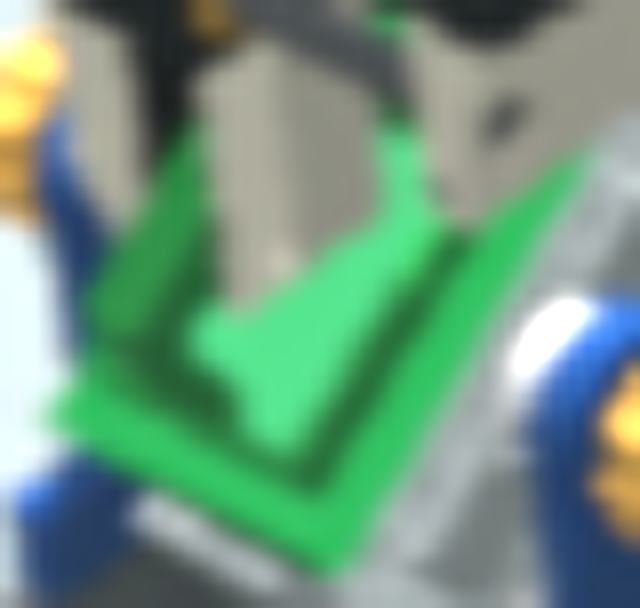

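View pics/t12.png

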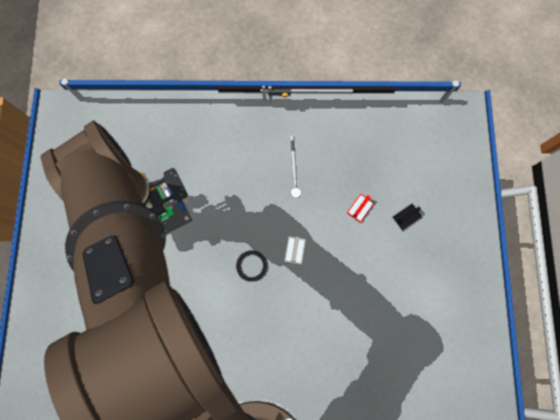

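Run:
```python
from cell import arm
print(arm.observe()['force']); print(arm.sign_off()); print(arm.observe()['clock'])
```

```text
[-1.84881409 -1.39033905  6.87969188]
the job is handed in; nothing more can be done
None
the job is handed in; nothing more can be done
```

I gripped the green plate by its bar and lifted it. I set its upper edge on the prism and let it pivot in the pads down onto the sloped face. Then I pressed lightly and handed in at about 14.6 s, still gripping at 10 N. `sign_off()` gives no verdict, so the result rests on my own last checks.

- **Press:** the normal force was about 7.4 N, so I estimate the bed gave about 3 mm. The last millimetre of press added 1.9 N, which roughly fits the 1.5 N/mm spring.
- **Centring and squareness:** the plate's visible long edge was parallel to the prism's edge in the side picture. From pixels and tool position, it was within about 1–3 mm of centre both ways (an earlier pixel reading gave 5 mm along the slope).
- **Flush:** I could not measure tilt to 2 degrees directly. An earlier picture read up to about 4 degrees off. After I eased the grip to 3 N and pressed again, the edges looked parallel.
- **Weak point:** the wrist moment put the centre of pressure about 16 mm below the plate's centre. That is still inside the plate's 32 mm half-length, but uncertain by about 10 mm.
- **Other items:** the red and white plates, the mirror and the gasket were at the same pixels in the top picture as at the start.

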